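# Tip out cone washers and complete an alternating spring pack

### The job

Lift the red handle of the tilt tray until both cone washers have slid out flat onto the catch shelf in front of it, then lower the tray gently all the way back down and leave it there. After that, complete the spring pack on the steel arbor: one washer is already on it, so stack the other three (the two tipped out and the one on the black rest pad) over it with the crowns alternating, every washer facing the opposite way to the one below; no washer needs turning over. Leave the two offcut blocks and the wrench where they lie.

Things in the scene. Friction and masses are not known exactly. Their poses are not given: they have to be found in the camera images.
- cone_up_1_mid (a point): Conical spring washer, white slippery plastic, 60 mm across, 28 mm bore, 16 mm high, 120 g, lying CROWN UP: the narrow raised ring round the bore (blue) on top; its upright outer edge, to grip, is 0 to 9 mm above its underside. Point: its centre, 8 mm above its underside. Starts at the bottom of the arbor or on the rest pad (it and the other _1 washer may be exchanged).
- cone_down_1_mid (a point): Conical spring washer, white slippery plastic, 60 mm across, 28 mm bore, 16 mm high, 120 g, lying CROWN DOWN, like a dish: its wide rim (orange) on top; its upright outer edge, to grip, is 7 to 16 mm above its underside. Point: its centre, 8 mm above its underside. Starts at the bottom of the arbor or on the rest pad (it and the other _1 washer may be exchanged).
- cone_up_2_mid (a point): Conical spring washer, white slippery plastic, 60 mm across, 28 mm bore, 16 mm high, 120 g, lying CROWN UP: the narrow raised ring round the bore (blue) on top; its upright outer edge, to grip, is 0 to 9 mm above its underside. Point: its centre, 8 mm above its underside. Starts in one of the tilt tray's two lanes.
- cone_down_2_mid (a point): Conical spring washer, white slippery plastic, 60 mm across, 28 mm bore, 16 mm high, 120 g, lying CROWN DOWN, like a dish: its wide rim (orange) on top; its upright outer edge, to grip, is 7 to 16 mm above its underside. Point: its centre, 8 mm above its underside. Starts in one of the tilt tray's two lanes.
- tray (a joint): Angle of the aluminium tilt tray: 0 = level (down, at rest by its own weight), grows as the handle is lifted, stop at 0.95 rad. 0.45 kg, lightly damped hinge: it drops if let go. The washers begin to slide towards the hinge between 0.2 and 0.4 rad and have left the tray by about 0.7 rad.
- tray_hinge (a point): Middle of the hinge line, which is the open lip of the tray floor, 24 mm above the bench. +x from hinge to handle along the level tray, y along the hinge, z up. The tray reaches 104 mm in +x, is 178 mm wide, walls 22 mm high; two lanes centred 50 mm either side of the middle.
- tray_handle (a point): Middle of the tray's handle: a round rubber-covered red bar, 12 mm diameter, 140 mm long, parallel to the hinge, 150 mm from the hinge line and 12 mm above it when level (36 mm above the bench); 40 mm free between bar and tray. Moves and turns with the tray; y along the bar.
- catch_mid (a point): Centre of the top of the flat catch shelf, 10 mm above the bench; axes as the hinge point. 88 mm deep (x), 220 mm wide (y), ends open; a stop rail at its -x edge rises 18 mm. The tray's lip is at x = +44 mm, 14 mm above the shelf. A washer clear of lip and rail has its centre at x = -14 to +14 mm.
- arbor_foot (a point): Foot of the upright steel arbor: on its axis, at the top face of its black base plate (100 x 100 mm, 20 mm thick), on which the first washer lies. z up along the arbor. The arbor is 22 mm in diameter, with a tapered tip. A correct alternating pack grows 16 mm with each washer.
- arbor_tip (a point): Tip of the arbor, 70 mm above its base plate (90 mm above the bench); the top 8 mm taper to 12 mm diameter.
- pad: Black rest pad, 90 x 90 x 20 mm, fixed; origin at the centre of its underside. One washer starts on its top.
- white_block_mid (a point): White plastic offcut block, 60 x 100 x 50 mm, a bystander; its centre.
- black_block_mid (a point): Black plastic offcut block, 70 x 120 x 40 mm, a bystander; its centre.
- wrench: Steel wrench 180 mm long lying on the bench, a bystander; origin under its middle, x along it.
Things that resemble listed ones, but are neither listed nor needed, are in the scene too. There is more than one size of the part that bears arbor_foot; the job needs the larger. What is shaped like the part that bears cone_up_2_mid but purple is not meant.

How it is judged:
By the outcome, as a careful person would: the job done as asked, in the order asked, and still so for the second after the job is handed in, with the robot touching nothing.
It also fails if it takes over 72 s, if anything falls off the work surface, if the arm or the gripper's body presses on something with over 40 N, if the wrist force passes 120 N, or if a joint passes its speed limit or range.

### The arm

A 6-joint arm with a two-finger parallel gripper is mounted at the origin on the work surface. World frame = base frame: x ahead of the robot, y to its left, z up, the work surface at z = 0. Lengths are in m, angles in degrees, forces in N, time in s.
With the tool pointing down it reaches from about 0.375 to 0.75 m from the base axis. Payload 9 kg.
Tool frame: the origin (TCP) lies where the fingers leave the gripper's body, on its centre line; the fingertips stand 73 mm ahead of it and the grasp point (between the pads) lies 54 mm ahead of it (robot.tip_reach is the distance from the TCP to the fingertips, in m); z points along the fingers, y is the line along which they close (so a half turn about z gives the same grasp; the last joint's range is limited). The gripper opens to 85 mm and grips with 20 to 120 N. Pads are 22 mm wide; open, the fingers measure 114 mm over their backs; the gripper's body (76 mm by 85 mm) begins 54 mm behind the grasp point. The pads swing forward as they close: fully open they stand 13 mm farther back than shut.
Start: joints at [62.47, 5.964, 5.575, 89.605, 0, 77.527], TCP at [0.156, 0.579, 0.304] pointing down, gripper open.
Joint ranges: [-171.21, 171.21], [-48.23, 106.86], [-62.78, 66.21], [-105.2, 120.99], [-86.42, 89.51], [-180, 180]. Speed limits (degrees/s): [127.2, 127.2, 147.25, 180, 180, 180].

### API

Orientations are given as [roll, pitch, yaw] about the fixed x, y, z axes, in that order (R = Rz(yaw) Ry(pitch) Rx(roll)).
In Python, from plant import robot gives the robot as it stands. Calls block until the motion is done:
- robot.move_pose(position, orientation): joint-space move of the TCP to a pose.
- robot.line_to(position, vel=0.15, rotation=None, guard=None): straight line of the TCP; rotation=None keeps the orientation; vel is the mean speed in m/s. With guard (N) it stops when the force on the tool has changed by that much, and returns True; else False.
- robot.goto_joints(angles): joint-space move.
- robot.set_gripper(opening): finger opening in m; the grip force is fixed at half the most; returns when the fingers have stopped.
- robot.pause(seconds).
- robot.ik(position, orientation): joint angles nearest the present ones, or None.
- robot.observe(): the state.
- robot.grab_frame(name): name is "scene" or "top"; returns the picture (384x512x3 uint8, blue, green, red); there is no depth.
- robot.get_calibration(name): a dict with "vertical_fov" (degrees; the focal length in pixels is half the picture's height over the tangent of half this angle, whatever the lens; pixels are square), "cx", "cy" (the principal point, pixels), "rvec" (rotation vector, rad) and "tvec" (3), from world to camera coordinates, as OpenCV has them. Camera axes: x right, y down, z forward; pixel columns grow to the right and rows downward; lengths in m; the calibration is good to about 2 mm. A picture is of the moment at which its call begins. get_calibration takes no time and is no camera call.
A pose or a line that the arm cannot do raises robot.IKError and nothing moves.
- robot.job_done(): hands the job in; it is judged then, once.
The state is a dict: "time": time; "q": joint angles; "qvel": joint speeds; "joint_torque": joint torques, N m; "tool_pos": TCP position; "tcp_rot": TCP orientation; "ft_force": force on the tool from outside, world axes, zero at the start; "torque": the same for the moment, N m; "gripper_width": finger opening in m; "gripper_force": force on a finger pad.
Only numpy, scipy, OpenCV 4.12 (cv2) and the standard library are available. Lean on these libraries where they do the work, as an engineer would, in place of code of your own. Each camera call takes 0.05 s, during which the arm holds its last target. There are 200 camera calls.

## Working session

There is one attempt and no reset: what is moved stays moved. The work goes in short steps, each a Python script; the robot and the scene stay as the last script left them, time stands still between calls to the robot, and variables do not carry over. Pictures are saved under pics/ and viewed, at most 10 in all, crops included, and the job is handed in when it is done.

```bash
ls; mkdir -p pics; python3 - <<'E'
from plant import robot
import cv2
for n in("scene","top"):
    cv2.imwrite(f"pics/{n}0.png",cv2.resize(robot.grab_frame(n),(800,600),interpolation=cv2.INTER_CUBIC)); print(n,robot.get_calibration(n))
o=robot.observe();print({k:o[k] for k in("time","tool_pos","tcp_rot","gripper_width")})
E
```

```text
pics
scene {'vertical_fov': 47.677748584393605, 'cx': 256.30880365260884, 'cy': 195.30555086709458, 'rvec': array([ 2.12425838,  0.91344401, -0.41379829]), 'tvec': array([-0.40348602, -0.16253982,  1.47126075])}
top {'vertical_fov': 48.54819827664508, 'cx': 255.75507661463612, 'cy': 183.7760788595568, 'rvec': array([ 2.18056273, -2.1264702 ,  0.12688007]), 'tvec': array([0.02318075, 0.565251  , 1.12407824])}
{'time': 0.1, 'tool_pos': array([0.15574849, 0.57920629, 0.3031819 ]), 'tcp_rot': array([-1.79930855e+02, -1.40564061e-02,  1.64943994e+02]), 'gripper_width': 0.08585016125311382}
```

View pics/scene0.png

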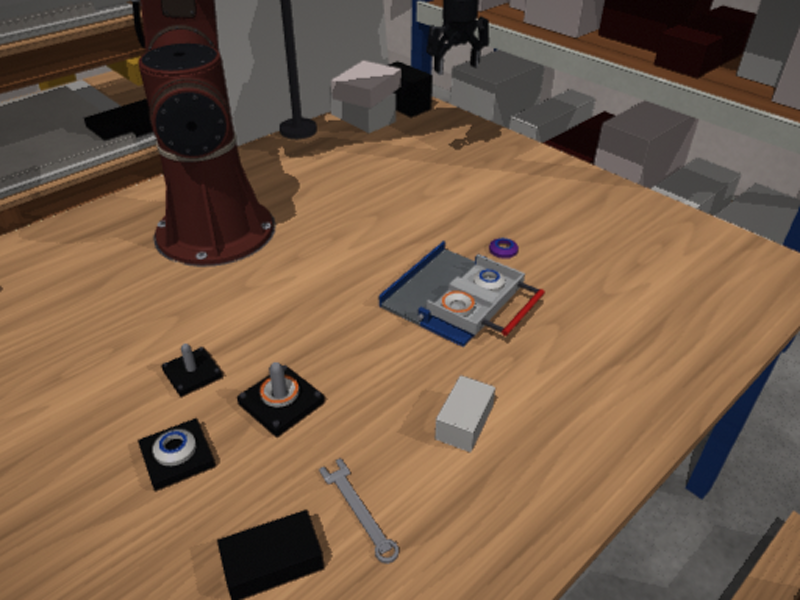

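View pics/top0.png

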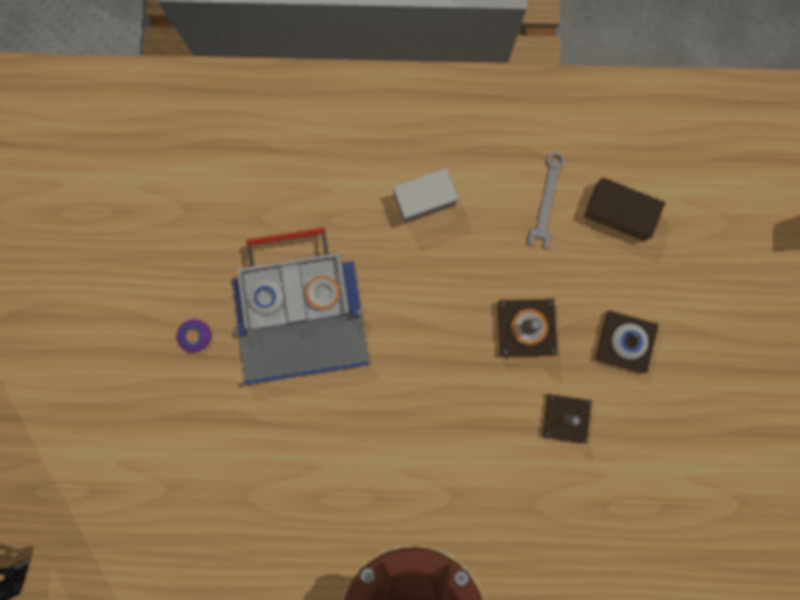

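The scene picture shows the tray with an orange-rimmed (crown-down) washer and a blue-ringed (crown-up) one. The larger arbor carries a crown-down washer and the pad a crown-up one. In the top view the handle runs (247,242)–(325,232), the arbor is near (527,328) and the pad near (627,342). The stacking order is therefore up, down, up.

```bash
cat > h.py <<'E'
from plant import robot
import cv2, numpy as np
from scipy.optimize import least_squares
from scipy.spatial.transform import Rotation as Ro
def cal(n):
    c=robot.get_calibration(n); f=192/np.tan(np.radians(c["vertical_fov"]/2))
    return np.array([[f,0,c["cx"]],[0,f,c["cy"]],[0,0,1]]),cv2.Rodrigues(c["rvec"])[0],c["tvec"]
def unproj(n,uv,z):
    K,R,t=cal(n); d=R.T@np.linalg.solve(K,[uv[0],uv[1],1]); o=-R.T@t
    return o+d*(z-o[2])/d[2]
def proj(n,p):
    K,R,t=cal(n); q=K@(R@np.asarray(p)+t); return q[:2]/q[2]
def mask(im,col):
    h=cv2.cvtColor(im,cv2.COLOR_BGR2HSV); H,S,V=cv2.split(h)
    if col=="red": m=((H<6)|(H>174))&(S>170)&(V>70)
    if col=="orange": m=(H>=4)&(H<14)&(S>150)&(V>120)
    if col=="blue": m=(H>105)&(H<125)&(S>100)&(V>40)
    return m.astype(np.uint8)
def blob(im,col,uv,r):
    m=mask(im,col); g=np.zeros_like(m); cv2.circle(g,tuple(int(round(a)) for a in uv),int(r),1,-1)
    return cv2.findNonZero(m&g)
def ring(n,im,col,p,z,r=14):
    """centre of coloured ring near world p at height z"""
    b=blob(im,col,proj(n,[p[0],p[1],z]),r)
    if b is None or len(b)<8: return None
    (u,v),s,a=cv2.fitEllipse(cv2.convexHull(b)) if len(cv2.convexHull(b))>=5 else cv2.minAreaRect(b)
    return unproj(n,(u,v),z),len(b),np.round(s,1)
E
python3 - <<'E'
from h import *
np.set_printoptions(precision=4,suppress=True)
ims={n:robot.grab_frame(n) for n in("scene","top")}
print("tip",robot.tip_reach)
g={"top":(286,237),"scene":(524,312)}
for n,uv in g.items():
    b=blob(ims[n],"red",np.array(uv)*.64,40); pts=b[:,0,:].astype(float); 
    c=pts.mean(0); d=np.linalg.svd(pts-c)[2][0]; s=(pts-c)@d
    e=[unproj(n,c+d*x,.038) for x in(s.min()-.5,s.max()+.5)]; 
    print(n,len(b),"mid",unproj(n,c,.038),"len",np.linalg.norm(e[0]-e[1]),"yaw of bar",np.degrees(np.arctan2(*(e[0]-e[1])[1::-1])))
for nm,col,uv,z in(("arb","orange",(530,326),.036),("pad","blue",(631,341),.036),("tdn","orange",(322,292),.042),("tup","blue",(265,296),.042)):
    p=unproj("top",np.array(uv)*.64,z)
    for n in ims: print(nm,n,ring(n,ims[n],col,p,z,16 if n=="top" else 14))
# plate corners (top view px in 800x600)
for nm,q in(("arbor plate",[(499,301),(554,299),(557,355),(501,357)]),("pad",[(607,312),(657,323),(647,372),(597,361)])):
    w=np.array([unproj("top",np.array(a)*.64,.02) for a in q]); print(nm,w.mean(0),np.linalg.norm(w-np.roll(w,1,0),axis=1))
# arbor tip triangulation
uv={"scene":np.array((275,366))*.64}
K={n:(lambda c:c[0]@np.c_[c[1],c[2]])(cal(n)) for n in ims}
cv2.imwrite("pics/a.png",np.hstack([cv2.resize(ims["top"][185:245,310:370],(390,390),interpolation=cv2.INTER_CUBIC),cv2.resize(ims["scene"][220:280,150:210],(390,390),interpolation=cv2.INTER_CUBIC)]))
E
```

```text
tip 0.0726
top 101 mid [0.6495 0.2414 0.038 ] len 0.1333807637362796 yaw of bar -79.49458505659815
scene 160 mid [0.6519 0.2361 0.038 ] len 0.15207603222733668 yaw of bar 100.72293141814166
arb scene (array([ 0.5026, -0.1884,  0.036 ]), 74, array([16.9, 24.1]))
arb top None
pad scene (array([ 0.4814, -0.3626,  0.036 ]), 93, array([12.5, 18. ]))
pad top (array([ 0.4817, -0.3624,  0.036 ]), 22, array([11. , 12.3]))
tdn scene (array([0.5549, 0.1706, 0.042 ]), 45, array([12.9, 19.7]))
tdn top None
tup scene (array([0.5434, 0.2705, 0.042 ]), 39, array([ 7.6, 12.7]))
tup top None
arbor plate [ 0.5002 -0.1886  0.02  ] [0.0981 0.0969 0.0981 0.0976]
pad [ 0.48   -0.3616  0.02  ] [0.0879 0.0888 0.0877 0.088 ]
```

View pics/a.png

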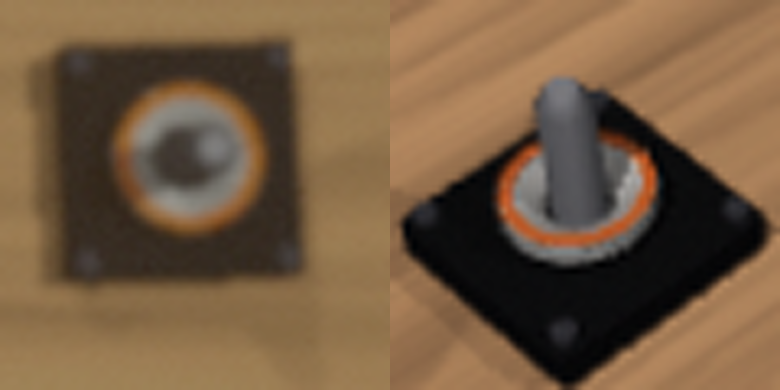

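The crops show the arbor tip at about crop (216,144) in the top view and crop (172,86) in the scene view. The washer sits concentric on the larger plate. Next is a closer look at the tray.

```bash
python3 - <<'E'
from h import *
np.set_printoptions(precision=4,suppress=True)
im=robot.grab_frame("top"); sc=robot.grab_frame("scene")
print("tip top",unproj("top",(310+216/6.5-.5,185+144/6.5-.5),.09),"scene",unproj("scene",(150+172/6.5-.5,220+86/6.5-.5),.088))
cv2.imwrite("pics/b.png",np.hstack([cv2.resize(im[140:250,140:240],(400,440),interpolation=cv2.INTER_CUBIC),cv2.resize(sc[145:225,240:352],(400,440*80*4//440),interpolation=cv2.INTER_CUBIC)if 0 else cv2.resize(sc[130:240,250:350],(400,440),interpolation=cv2.INTER_CUBIC)]))
E
```

```text
tip top [ 0.5039 -0.1884  0.09  ] scene [ 0.5    -0.1859  0.088 ]
```

View pics/b.png

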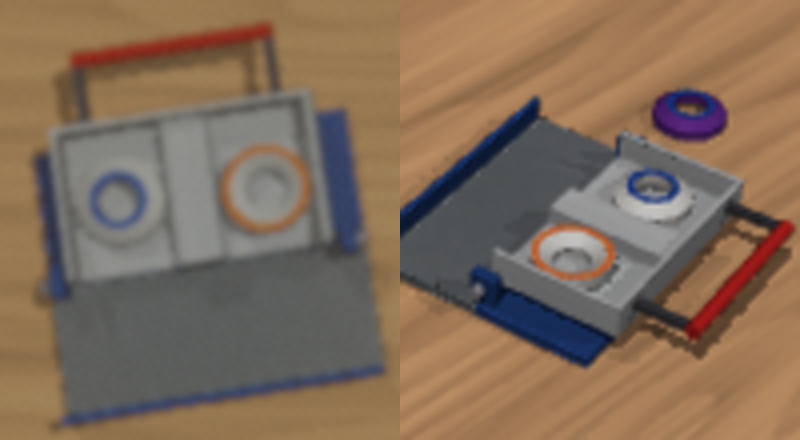

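The zoomed views give the bar ends at crop (75,61) and (270,32), and the rail ends at (62,424) and (382,371). Fitting the tray pose to these.

```bash
python3 - <<'E'
from h import *
np.set_printoptions(precision=4,suppress=True)
O=[("top",(75,61),.150,.07,.036),("top",(270,32),.150,-.07,.036),("top",(62,424),-.088,.11,.028),("top",(382,371),-.088,-.11,.028),
("top",(50,130),.104,.089,.046),("top",(308,92),.104,-.089,.046),("scene",(392,230),.150,.07,.036),("scene",(295,330),.150,-.07,.036),
("scene",(343,182),.104,.089,.046),("scene",(138,98),-.088,.11,.028)]
def px(n,p): return (np.array(p)/4-.375+((140,140) if n=="top" else (250,130)))
def P(s,a,b,z): 
    c,t=np.cos(s[2]),np.sin(s[2]); return [s[0]+c*a-t*b,s[1]+t*a+c*b,z]
f=lambda s:np.concatenate([proj(n,P(s,a,b,z))-px(n,p) for n,p,a,b,z in O])
r=least_squares(f,[.5,.22,.15],loss="soft_l1"); s=r.x
print("hinge",s[:2],"yaw",np.degrees(s[2])); print(f(s).reshape(-1,2)); print("handle",P(s,.15,0,.036))
# tilt reach check
y0=np.degrees(s[2])
for yaw in(y0+90,y0-90):
  for a in(0,.2,.4,.6,.75):
    ux=np.array([np.cos(s[2]),np.sin(s[2]),0]); uz=np.array([0,0,1.])
    R=Ro.from_rotvec(-a*np.array([-ux[1],ux[0],0]))*Ro.from_euler("xyz",[180,0,yaw],degrees=True)
    h=np.array([s[0],s[1],.024]); e=np.cos(a)*ux+np.sin(a)*uz; n=-np.sin(a)*ux+np.cos(a)*uz
    tcp=h+.15*e+.012*n-.054*R.as_matrix()[:,2]
    q=robot.ik(tcp,R.as_euler("xyz",degrees=True)); print(yaw,a,None if q is None else np.round(q,1))
E
```

```text
hinge [0.5015 0.2136] yaw 10.373729615427942
[[-0.9059  0.4777]
 [ 0.7454 -0.0787]
 [-0.5078 -1.6526]
 [ 0.1452 -1.129 ]
 [-0.3226  0.0895]
 [ 0.1217 -0.5036]
 [-1.899  -0.922 ]
 [-1.4914  0.4459]
 [-0.1967 -0.6354]
 [ 0.3792 -0.1475]]
handle [np.float64(0.6490350309127225), np.float64(0.24056866873668364), 0.036]
100.37372961542795 0 [ 9.5 25.6  6.1 70.5  0.  89.2]
100.37372961542795 0.2 [  9.5   9.9 -10.3  58.3   0.2  89.1]
100.37372961542795 0.4 [  9.4  -5.8 -26.1  46.8   0.4  89.1]
100.37372961542795 0.6 [  9.2 -22.1 -41.6  36.2   0.7  89. ]
100.37372961542795 0.75 [  9.1 -35.5 -53.4  29.1   0.9  89.1]
-79.62627038457205 0 [  9.5  25.6   6.1  70.5   0.  -90.8]
-79.62627038457205 0.2 [  9.5   9.9 -10.3  58.3   0.2 -90.9]
-79.62627038457205 0.4 [  9.4  -5.8 -26.1  46.8   0.4 -90.9]
-79.62627038457205 0.6 [  9.2 -22.1 -41.6  36.2   0.7 -91. ]
-79.62627038457205 0.75 [  9.1 -35.5 -53.4  29.1   0.9 -90.9]
```

```bash
cat >> h.py <<'E'
HX,HY,HYAW=.5015,.2136,np.radians(10.37)
UX=np.array([np.cos(HYAW),np.sin(HYAW),0]); UY=np.array([-UX[1],UX[0],0]); UZ=np.array([0,0,1.]); HG=np.array([HX,HY,.024])
def tray_tcp(a):
    R=Ro.from_rotvec(-a*UY)*Ro.from_euler("xyz",[180,0,np.degrees(HYAW)+90],degrees=True)
    e=np.cos(a)*UX+np.sin(a)*UZ; n=-np.sin(a)*UX+np.cos(a)*UZ
    return HG+.15*e+.012*n-.054*R.as_matrix()[:,2], R.as_euler("xyz",degrees=True)
E
python3 - <<'E'
from h import *
np.set_printoptions(precision=3,suppress=True)
robot.set_gripper(.04)
p,r=tray_tcp(0)
robot.move_pose(p+[0,0,.12],r)
print(robot.line_to(p+[0,0,.0],vel=.12,guard=15))
robot.set_gripper(0.0)
o=robot.observe(); print(o["time"],o["tool_pos"]-p,o["gripper_width"],o["ft_force"])
for a in np.arange(.1,.36,.1):
    p,r=tray_tcp(a); robot.line_to(p,vel=.08,rotation=r); o=robot.observe(); print(a,o["ft_force"],o["torque"],o["gripper_width"])
print(o["time"])
cv2.imwrite("pics/c.png",np.hstack([cv2.resize(robot.grab_frame("top")[130:250,120:250],(390,360)),cv2.resize(robot.grab_frame("scene")[90:250,210:370],(360,360))]))
E
```

```text
False
4.5 [0.001 0.    0.001] 0.009840485099438778 [ 6.08   1.044 -0.537]
0.1 [ 7.146  2.684 -1.388] [ 0.327 -1.139  0.025] 0.009746491930321522
0.2 [ 6.994  1.482 -1.06 ] [ 0.326 -1.113  0.056] 0.010073471395453162
0.30000000000000004 [6.373 2.392 1.095] [ 0.23  -0.868  0.066] 0.010224649031910478
5.575
```

View pics/c.png

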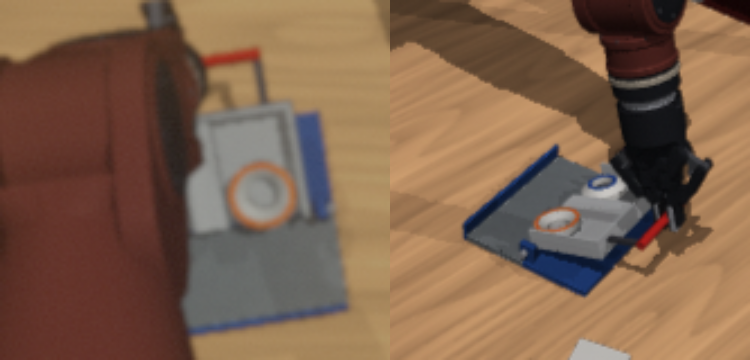

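The handle is held and the tray is up by about 0.3 rad, with both washers still in their lanes and forces small. I'll go on up, slowly.

```bash
python3 - <<'E'
from h import *
np.set_printoptions(precision=3,suppress=True)
for a in np.arange(.38,.79,.08):
    p,r=tray_tcp(a); robot.line_to(p,vel=.05,rotation=r); o=robot.observe(); print(round(a,2),o["ft_force"],o["gripper_width"])
robot.pause(.5); print(robot.observe()["time"])
cv2.imwrite("pics/d.png",np.hstack([cv2.resize(robot.grab_frame("top")[130:250,120:250],(390,360)),cv2.resize(robot.grab_frame("scene")[90:250,210:370],(360,360))]))
E
```

```text
0.38 [5.665 0.324 0.924] 0.00975711128554361
0.46 [4.834 2.659 1.898] 0.010085955626345377
0.54 [5.597 0.715 1.929] 0.01003298672831706
0.62 [4.529 0.27  3.278] 0.009375694820598711
0.7 [ 4.676 -0.225  3.08 ] 0.009856774827662635
0.78 [3.718 0.347 3.736] 0.009961683612793037
8.625
```

View pics/d.png

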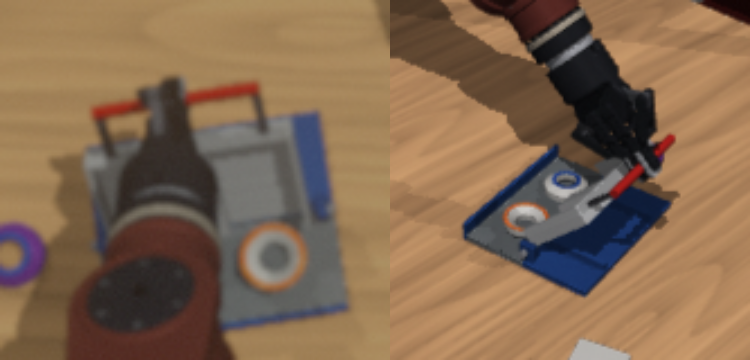

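Both washers lie flat on the shelf, clear of the tray. Lowering the tray, then on to the pad washer.

```bash
cat >> h.py <<'E'
ARB=np.array([.5015,-.188])
def down(yaw): return [180,0,yaw]
E
python3 - <<'E'
from h import *
np.set_printoptions(precision=4,suppress=True)
for a in (.6,.45,.3,.15,.05,-.01):
    p,r=tray_tcp(a); robot.line_to(p,vel=.08 if a>.1 else .04,rotation=r)
o=robot.observe(); print(o["time"],o["ft_force"])
robot.set_gripper(.04); robot.line_to(tray_tcp(0)[0]+[0,0,.1],vel=.2)
w=np.array([.4816,-.3625]); yaw=52   # closing line picked radial-free; see q
for y in(-37,53,143): print(y,robot.ik([*w,.15],down(y)),robot.ik([*ARB,.2],down(y)))
robot.move_pose([*w,.20],down(53)); robot.set_gripper(.072)
fr={n:robot.grab_frame(n) for n in("scene","top")}
for n in fr: cv2.imwrite(f"pics/raw_{n}.png",fr[n])
robot.line_to([*w,.100],vel=.15)
hit=robot.line_to([*w,.078],vel=.03,guard=6); o=robot.observe(); print(hit,o["tool_pos"],o["ft_force"],o["gripper_width"],o["time"])
cv2.imwrite("pics/e.png",np.hstack([cv2.resize(fr["top"][130:250,120:250],(390,360)),cv2.resize(fr["scene"][90:250,210:370],(360,360))]))
E
```

```text
11.5667 [ 0.1156 -0.6919 19.6131]
-37 [-49.3845   8.1052  -8.1737  73.7211   0.     167.6155] [ -34.5532   -4.9555  -16.2024   78.7531    0.     -177.5532]
53 [-49.3845   8.1052  -8.1737  73.7211   0.      77.6155] [-34.5532  -4.9555 -16.2024  78.7531   0.      92.4468]
143 [-49.3845   8.1052  -8.1737  73.7211   0.     -12.3845] [-34.5532  -4.9555 -16.2024  78.7531   0.       2.4468]
True [ 0.4817 -0.3626  0.0843] [-0.8538  0.0474  6.5332] 0.07229816886581734 16.7417
```

View pics/e.png

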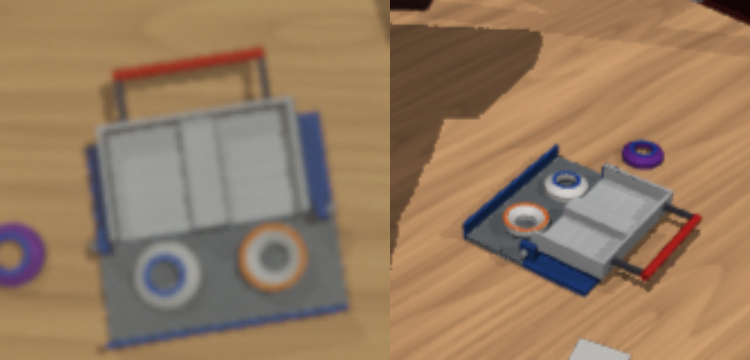

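Tray is down, handle free, and both washers lie flat on the shelf: blue ring at left-image (165,275), orange at (272,257). Next: pick the pad washer, place it, and measure the other two.

```bash
cat >> h.py <<'E'
def pick(w,yaw,surf,off):
    """off: TCP height above washer underside while holding"""
    robot.line_to([*w,surf+off],vel=.03); robot.set_gripper(.03)
    o=robot.observe(); print("grip w",o["gripper_width"],"F",o["gripper_force"],"t",o["time"])
def place(zu,off,yaw,c=ARB):
    """lower over arbor until underside at zu; returns height error"""
    robot.line_to([*c,.098+off],vel=.15); f0=robot.observe()["ft_force"]
    hit=robot.line_to([*c,zu+off+.006],vel=.08,guard=8)
    z=robot.observe()["tool_pos"][2]-off
    if hit: print("early contact, underside at",z); return False
    hit=robot.line_to([*c,zu+off-.002],vel=.02,guard=6)
    o=robot.observe(); print("seated",hit,"underside",o["tool_pos"][2]-off,"dF",o["ft_force"]-f0,"t",o["time"]); return True
E
python3 - <<'E'
from h import *
np.set_printoptions(precision=4,suppress=True)
w=np.array([.4816,-.3625]); off=.0688
fr={n:cv2.imread(f"pics/raw_{n}.png") for n in("scene","top")}
for nm,col,c in(("up","blue",HG-.046*UX+.045*UY),("dn","orange",HG-.046*UX-.05*UY)):
    print(nm,c[:2])
    for n in fr: print(n,ring(n,fr[n],col,c,.026))
# top view: white+coloured discs on the grey shelf, brighter than it
for uv,r in(((120+165/3,130+275/3),13),((120+272/3,130+257/3),13)):
    im=fr["top"]; g=np.zeros(im.shape[:2],np.uint8); cv2.circle(g,tuple(int(round(a)) for a in uv),r,1,-1)
    R=cv2.split(im)[2].astype(int); m=((R>120)&(g>0)).astype(np.uint8)
    h=cv2.convexHull(cv2.findNonZero(m)); (u,v),s,_=cv2.fitEllipse(h); print("disc",unproj("top",(u,v),.018),s)
pick(w,53,.02,off)
robot.line_to([*w,.19],vel=.2)
robot.move_pose([*ARB,.19],down(68))
print(place(.036,off,68))
E
```

```text
up [0.4482 0.2496]
scene (array([0.4343, 0.2751, 0.026 ]), 106, array([17.2, 34. ]))
top None
dn [0.4653 0.1561]
scene (array([0.4768, 0.1581, 0.026 ]), 48, array([12.3, 19.9]))
top None
disc [0.4585 0.2547 0.018 ] (21.734182357788086, 22.22233772277832)
disc [0.4773 0.1585 0.018 ] (22.819005966186523, 23.109670639038086)
grip w 0.05616567946405611 F 64.22407118661795 t 17.3417
seated True underside 0.03615818525880245 dF [ 0.8728 -0.7161  6.9392] t 20.2583
True
```

```bash
python3 - <<'E'
from h import *
np.set_printoptions(precision=4,suppress=True)
fr={n:cv2.imread(f"pics/raw_{n}.png") for n in("scene","top")}
print("up",ring("scene",fr["scene"],"blue",[.4585,.2547],.026,8))
p=robot.observe()["tool_pos"]
robot.set_gripper(.072); robot.line_to([p[0],p[1],.22],vel=.2)
w=np.array([.4770,.1582]); off=.0718; yaw=np.degrees(HYAW)
robot.move_pose([*w,.20],down(yaw))
im=robot.grab_frame("scene")
robot.line_to([*w,.10],vel=.15)
if robot.line_to([*w,.01+off],vel=.04,guard=8): print("HIT",robot.observe()["tool_pos"])
else:
    pick(w,yaw,.01,off); robot.line_to([*w,.22],vel=.2); print("held",robot.observe()["gripper_width"])
    robot.move_pose([*ARB,.20],down(68)); print(robot.observe()["time"])
im2=robot.grab_frame("scene")
cv2.imwrite("pics/f.png",np.hstack([cv2.resize(im[220:280,145:215],(420,360),interpolation=cv2.INTER_CUBIC),cv2.resize(im2[165:285,120:240],(360,360),interpolation=cv2.INTER_CUBIC)]))
E
```

```text
up (array([0.4569, 0.2562, 0.026 ]), 34, array([ 7.2, 12.1]))
grip w 0.056242626433668244 F 64.26541247536079 t 24.7833
held 0.05636686359222448
27.1
```

View pics/f.png

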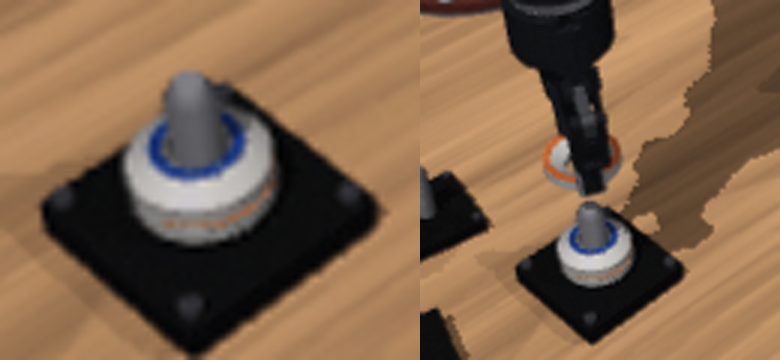

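The crown-up washer is seated on the arbor and the crown-down one is held level. Place it, then fetch the last.

```bash
python3 - <<'E'
from h import *
np.set_printoptions(precision=4,suppress=True)
if not place(.052,.0718,68): raise SystemExit
p=robot.observe()["tool_pos"]
robot.set_gripper(.072); robot.line_to([p[0],p[1],.22],vel=.2)
w=np.array([.4577,.2555]); off=.0688; yaw=np.degrees(HYAW)
robot.move_pose([*w,.20],down(yaw)); im=robot.grab_frame("scene")
robot.line_to([*w,.10],vel=.15)
if robot.line_to([*w,.01+off],vel=.04,guard=8): print("HIT",robot.observe()["tool_pos"])
else:
    pick(w,yaw,.01,off); robot.line_to([*w,.24],vel=.2); print("held",robot.observe()["gripper_width"])
    robot.move_pose([*ARB,.21],down(68)); print(robot.observe()["time"])
im2=robot.grab_frame("scene")
cv2.imwrite("pics/g.png",np.hstack([cv2.resize(im[220:280,145:215],(420,360),interpolation=cv2.INTER_CUBIC),cv2.resize(im2[165:285,120:240],(360,360),interpolation=cv2.INTER_CUBIC)]))
E
```

```text
seated True underside 0.05265562624247784 dF [ 0.8957 -0.5985  6.4813] t 28.5083
grip w 0.05645519811959842 F 64.17059365192472 t 35.2
held 0.05627277749415673
39.825
```

View pics/g.png

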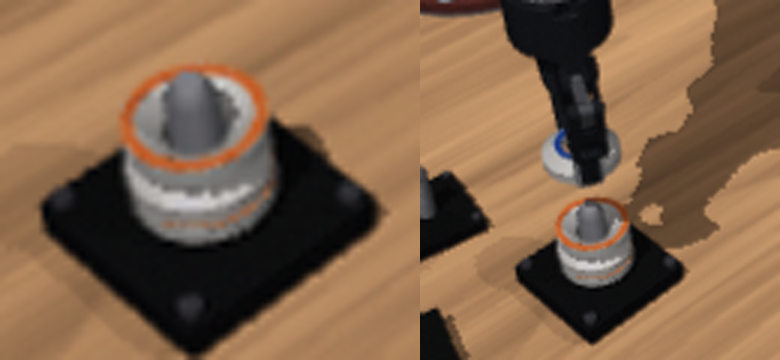

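Three washers are stacked level, and the last one (crown up) is held above the tip. Placing it and retreating.

```bash
python3 - <<'E'
from h import *
np.set_printoptions(precision=4,suppress=True)
if not place(.068,.0688,68): raise SystemExit
p=robot.observe()["tool_pos"]
robot.set_gripper(.078); robot.line_to([p[0],p[1],.24],vel=.15)
robot.move_pose([.45,.05,.30],down(68)); robot.pause(.3); im=robot.grab_frame("scene"); print(robot.observe()["time"])
cv2.imwrite("pics/i.png",np.hstack([cv2.resize(im[215:285,145:215],(360,360),interpolation=cv2.INTER_CUBIC),cv2.resize(im[100:380,60:360],(386,360))]))
E
```

```text
seated True underside 0.06856089540896337 dF [-0.5997  1.6562  6.2494] t 41.125
43.65
```

View pics/i.png

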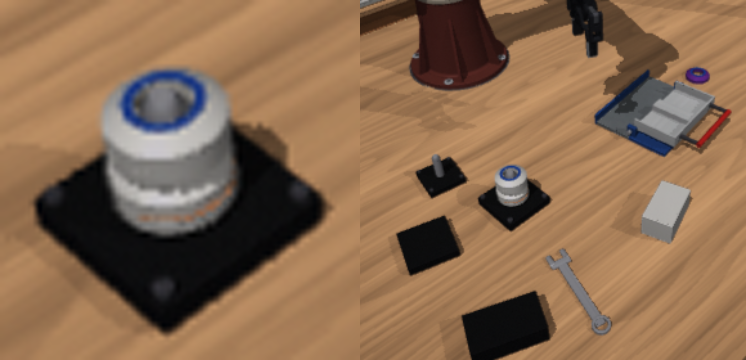

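The picture shows four washers stacked flat on the arbor, the tray down, and the blocks and wrench still in place. Handing in.

```bash
python3 -c "
from plant import robot
print(robot.job_done())"
```

```text
the job is handed in; nothing more can be done
None
```

I tipped both washers onto the shelf, lowered the tray gently back down, then stacked the other three on the arbor with crowns alternating, and handed the job in at about 44 s of the 72 s allowed; no verdict was returned.

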